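# Ready the dry bath for the next batch

## Task

Get the dry bath ready for its next batch: stand one spare vial upright, fully down, in every empty well, leaving the vials that are already in it alone, and put each loose aluminium block back flat in the storage bay whose label shows its own pattern of holes. Only when all of that is done, press the start button fully down. A spare left over stays standing in the spare tray; do not disturb the bottle and the beaker.

Things in the scene. Friction and masses are not known exactly. Their poses are not given: they have to be found in the camera images.
- heater: dry bath, fixed: white machine 190 (x) x 180 (y) x 75 mm high, origin at the centre of its underside, x roughly away from the robot. Its aluminium top plate (75 mm high) has six round wells 31 mm across, 21 mm deep, dark when empty, floors 54 mm above the underside, centres at x = 1 or 59, y = -42, 0 or 42 mm. The strip nearer the robot (x -95 to -31, 70 mm high) has a display and the start button
- vial0: vial standing at the start in the well at x = 1, y = -42 mm of the dry bath, or absent (None): then that well is empty. Amber glass, white cap, 24 mm across, 65 mm high, 40 g; origin at the centre of its underside, z towards the cap. To be left where it is
- vial1: vial standing at the start in the well at x = 1, y = 0 mm of the dry bath, or absent (None): then that well is empty. Amber glass, white cap, 24 mm across, 65 mm high, 40 g; origin at the centre of its underside, z towards the cap. To be left where it is
- vial2: vial standing at the start in the well at x = 1, y = 42 mm of the dry bath, or absent (None): then that well is empty. Amber glass, white cap, 24 mm across, 65 mm high, 40 g; origin at the centre of its underside, z towards the cap. To be left where it is
- vial3: vial standing at the start in the well at x = 59, y = -42 mm of the dry bath, or absent (None): then that well is empty. Amber glass, white cap, 24 mm across, 65 mm high, 40 g; origin at the centre of its underside, z towards the cap. To be left where it is
- vial4: vial standing at the start in the well at x = 59, y = 0 mm of the dry bath, or absent (None): then that well is empty. Amber glass, white cap, 24 mm across, 65 mm high, 40 g; origin at the centre of its underside, z towards the cap. To be left where it is
- vial5: vial standing at the start in the well at x = 59, y = 42 mm of the dry bath, or absent (None): then that well is empty. Amber glass, white cap, 24 mm across, 65 mm high, 40 g; origin at the centre of its underside, z towards the cap. To be left where it is
- spare0: spare vial, same as those in the wells (24 mm across, 65 mm high, 40 g, origin at the centre of its underside, z towards the cap), standing upright in one cell of the spare tray at the start; there are always five spares, and four or five empty wells
- spare1: spare vial, same as those in the wells (24 mm across, 65 mm high, 40 g, origin at the centre of its underside, z towards the cap), standing upright in one cell of the spare tray at the start; there are always five spares, and four or five empty wells
- spare2: spare vial, same as those in the wells (24 mm across, 65 mm high, 40 g, origin at the centre of its underside, z towards the cap), standing upright in one cell of the spare tray at the start; there are always five spares, and four or five empty wells
- spare3: spare vial, same as those in the wells (24 mm across, 65 mm high, 40 g, origin at the centre of its underside, z towards the cap), standing upright in one cell of the spare tray at the start; there are always five spares, and four or five empty wells
- spare4: spare vial, same as those in the wells (24 mm across, 65 mm high, 40 g, origin at the centre of its underside, z towards the cap), standing upright in one cell of the spare tray at the start; there are always five spares, and four or five empty wells
- spare_tray: grey open tray of six cells (two along x, three along y, each 56 mm in x by 40 mm in y; one is empty), outside 124 x 136 mm, walls 25 mm high and 4 mm thick, floor 4 mm; origin at the centre of its underside. It does not move
- block_one: loose aluminium adapter block, a 50 mm cube of 0.25 kg with dark holes marked on its top: one big hole (30 mm across) in the middle; its holes are only skin deep. Origin at the centre of its underside, z up, x and y square to its sides. Absent (None) in some runs
- block_four: loose aluminium adapter block, a 50 mm cube of 0.25 kg with dark holes marked on its top: four middling holes (15 mm across) in a square; its holes are only skin deep. Origin at the centre of its underside, z up, x and y square to its sides. Absent (None) in some runs
- block_nine: loose aluminium adapter block, a 50 mm cube of 0.25 kg with dark holes marked on its top: nine small holes (8 mm across), three by three; its holes are only skin deep. Origin at the centre of its underside, z up, x and y square to its sides. Absent (None) in some runs
- floor_one (a point): centre of the floor of block_one's storage bay, a fixed grey pocket 62 x 62 mm inside, walls 5 mm thick, 11 mm above this floor; axes square to it, z up. The three bays stand in a row along y, 85 mm apart, in changing order. Beside the pocket, 36 to 76 mm off along x (away from the robot), a flat white label shows one big dot: the block's pattern
- floor_four (a point): centre of the floor of block_four's storage bay, a fixed grey pocket 62 x 62 mm inside, walls 5 mm thick, 11 mm above this floor; axes square to it, z up. The three bays stand in a row along y, 85 mm apart, in changing order. Beside the pocket, 36 to 76 mm off along x (away from the robot), a flat white label shows four middling dots: the block's pattern
- floor_nine (a point): centre of the floor of block_nine's storage bay, a fixed grey pocket 62 x 62 mm inside, walls 5 mm thick, 11 mm above this floor; axes square to it, z up. The three bays stand in a row along y, 85 mm apart, in changing order. Beside the pocket, 36 to 76 mm off along x (away from the robot), a flat white label shows nine small dots: the block's pattern
- start (a joint): travel of the start button, m: 0 up, 0.006 fully down; a spring returns it, about 5 N when fully down
- start_top (a point): centre of the top of the start button (28 mm across), pressed straight down
- reagent: bystander: amber bottle with blue cap, 64 mm across, 130 mm high; origin at the centre of its underside
- beaker: bystander: glass beaker 68 mm across, 85 mm high; origin at the centre of its underside
- centrifuge: bystander: white mini centrifuge with a clear dome, 156 mm across, 115 mm high, does not move; origin at the centre of its underside
There are look-alikes about, which are no part of the job. What is shaped like the spare1 but pink or red is not meant.

How it is judged:
By the outcome, as a careful person would: the job done as asked, in the order asked, and still so for the second after the job is handed in, with the robot touching nothing.
Of vial0, vial1, vial2, vial3, vial4, vial5 only 1 to 2 are there at a start; the rules pass over those that are not, and their reading is None.
Of block_one, block_four, block_nine only 2 to 3 are there at a start; the rules pass over those that are not, and their reading is None.
At some moment in a run one of block_one, block_four, block_nine may be knocked a few centimetres aside while the robot is not near it.
It also fails if it takes over 210 s, if anything falls off the work surface, if the arm or the gripper's body presses on something with over 40 N, if the wrist force passes 120 N, or if a joint passes its speed limit or range.

## Robot

A 7-joint arm with a two-finger parallel gripper is mounted at the origin on the work surface. World frame = base frame: x ahead of the robot, y to its left, z up, the work surface at z = 0. Lengths are in m, angles in rad, forces in N, time in s.
With the tool pointing down it reaches from about 0.4 to 0.85 m from the base axis. Payload 4.5 kg.
Tool frame: the origin (TCP) lies midway between the tips of the shut fingers; the grasp point (between the pads) lies 19 mm behind it; z points along the fingers, y is the line along which they close (so a half turn about z gives the same grasp; the last joint's range is limited). The gripper opens to 88 mm and grips with 3 to 60 N. Pads are 18 mm wide; open, the fingers measure 123 mm over their backs; the gripper's body (75 mm by 187 mm) begins 45 mm behind the grasp point.
Start: joints at [1.155, 0.689, -0.195, 1.565, 0.157, 0.902, -0.215], TCP at [0.272, -0.563, 0.239] pointing down, gripper open.
Joint ranges: [-3.01, 3.01], [-0.46, 2.08], [-1.47, 1.51], [0.13, 2.56], [-1, 4.14], [0.04, 2.09], [-2.66, 2.66]. Speed limits (rad/s): [2.57, 2.57, 3.14, 3.14, 3.14, 3.14, 3.14].

## Interface

Orientations are given as a unit quaternion [x, y, z, w].
In Python, from plant import sensors, eyes, finish_job gives the robot as it stands.
- The arm moves only by the tool send_rows, never from a script. Its argument "rows" is text: rows parted by semicolons, each of 4 numbers parted by spaces: the shift along the tool's x, y, z normalised to -1 to 1, where 1 is 30 cm, then the turn about the tool's z normalised to -1 to 1, where 1 is 2 pi rad. A call has 1 to 10 rows; each row is the pose to reach, as a shift and turn from the pose commanded when the call began, along the tool's axes at that moment, turning the shorter way round; what a row does not reach only later rows make up. A row lasts 1/12 s, in which the tool goes at most 41.7 mm and 7.16 degrees, less where a joint would pass 70% of its speed; a pose out of reach is approached as far as the arm can. A call with a number of a shift or a turn outside -1 to 1 is refused whole. A call with a gripper value outside its range is refused whole. "jaw" is the closure, from -1 (fully open) to 1 (shut), set as the call begins (left out, the last holds). The fingers move at their own pace and stop on an object; "force" is the grip in N (left out, the last holds). Time passes only in rows, so rows that repeat a pose let the fingers close. It gives the time, the measured TCP pose, the force, the opening and the grip force at its end, in the units of the state.
- sensors.get_state(): the state, without advancing time (a new reading comes with each control period).
- eyes.snapshot(name): name is "scene" or "top" or "wrist"; returns (picture, depth): 384x512x3 uint8, red, green, blue; 384x512 float32, m along the optical axis (not along the pixel's ray), 0 where there is no reading.
- eyes.calibration(name): a dict with "fov_y" (degrees; the focal length in pixels is half the picture's height over the tangent of half this angle, whatever the lens; pixels are square), "cx", "cy" (the principal point, pixels), "world_from_camera" (4x4, takes a point from camera to world coordinates). Camera axes: x right, y down, z forward; pixel columns grow to the right and rows downward; lengths in m; the calibration is good to about 2 mm. A picture is of the moment at which its call begins: read the wrist's pose just before it. calibration takes no time and is no camera call; for the wrist camera it gives the pose at the moment of the call.
- finish_job(): hands the job in; it is judged then, once.
The state is a dict: "clock": time; "q": joint angles; "qd": joint speeds; "joint_torque": joint torques, N m; "tool_pos": TCP position; "eef_rot": TCP orientation; "contact_force": force on the tool from outside, world axes, zero at the start; "moment": the same for the moment, N m; "opening": opening from 0.0 (shut) to 1.0 (fully open); "finger_force": force on a finger pad.
Only numpy, scipy, OpenCV 4.12 (cv2) and the standard library are available. Lean on these libraries where they do the work, as an engineer would, in place of code of your own. Each camera call takes 0.05 s, during which the arm holds its last target. There are 200 camera calls.

## Working session

There is one attempt and no reset: what is moved stays moved. The work goes in short steps, Python scripts to look and compute and a tool call to move; the robot and the scene stay as the last step left them, time stands still between calls to the robot, and variables do not carry over. Pictures are saved under pics/ and viewed, at most 14 in all, crops included, and the job is handed in when it is done.

Besides the shell and the picture viewer there is one more tool, called after "Emit:" as name(argument=value, ...) on one line, values as JSON. send_rows: Moves the arm, as the interface text tells. Scaled input: -1 to 1 covers 30 cm each way for a shift and 2 pi rad each way for a turn. Its arguments: {"type":"object","properties":{"rows":{"type":"string"},"jaw":{"type":"number"},"force":{"type":"number"}},"required":["rows"]}

```bash
ls; mkdir -p pics; python3 - <<'E'
from plant import sensors, eyes
import cv2, numpy as np
s=sensors.get_state(); print({k:np.round(v,3).tolist() for k,v in s.items()})
for n in ("top","scene"):
    c=eyes.calibration(n); print(n,c["fov_y"],c["cx"],c["cy"],np.round(c["world_from_camera"],3).tolist())
    p,d=eyes.snapshot(n); cv2.imwrite(f"pics/{n}0.png",cv2.resize(p[:,:,::-1],(800,600),interpolation=cv2.INTER_CUBIC)); np.savez(f"{n}0.npz",p=p,d=d,**c)
    print((d>0).mean())
E
```

```text
pics
{'clock': 0.0, 'q': [1.155, 0.69, -0.195, 1.566, 0.157, 0.903, -0.215], 'qd': [0.001, 0.0, -0.001, -0.0, -0.0, 0.0, -0.001], 'joint_torque': [0.001, -52.756, -1.267, -15.343, -0.053, 0.006, 0.0], 'tool_pos': [0.271, -0.562, 0.238], 'eef_rot': [0.975, 0.223, -0.0, -0.001], 'contact_force': [-0.452, -0.304, 0.445], 'moment': [-0.022, -0.014, -0.018], 'finger_force': 0.0, 'opening': 0.998}
top 49.711881048569246 263.7604350647146 184.2604499427832 [[0.011, -0.973, 0.23, 0.348], [-1.0, -0.01, 0.006, 0.015], [-0.003, -0.231, -0.973, 1.217], [0.0, 0.0, 0.0, 1.0]]
0.9959716796875
scene 50.90498892000479 259.69853873523806 192.13535427562257 [[-0.122, 0.781, -0.612, 1.254], [0.993, 0.099, -0.07, 0.071], [0.006, -0.616, -0.787, 0.909], [0.0, 0.0, 0.0, 1.0]]
0.9957021077473959
```

View pics/top0.png

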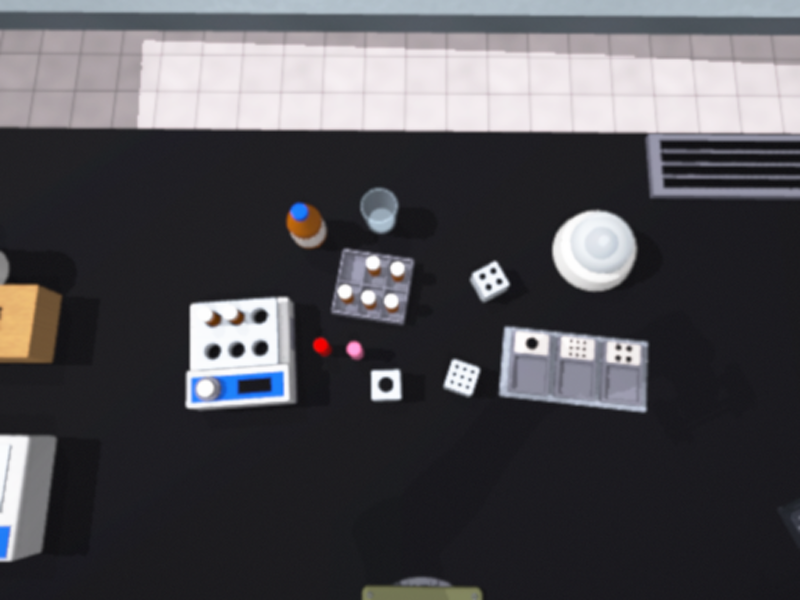

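View pics/scene0.png

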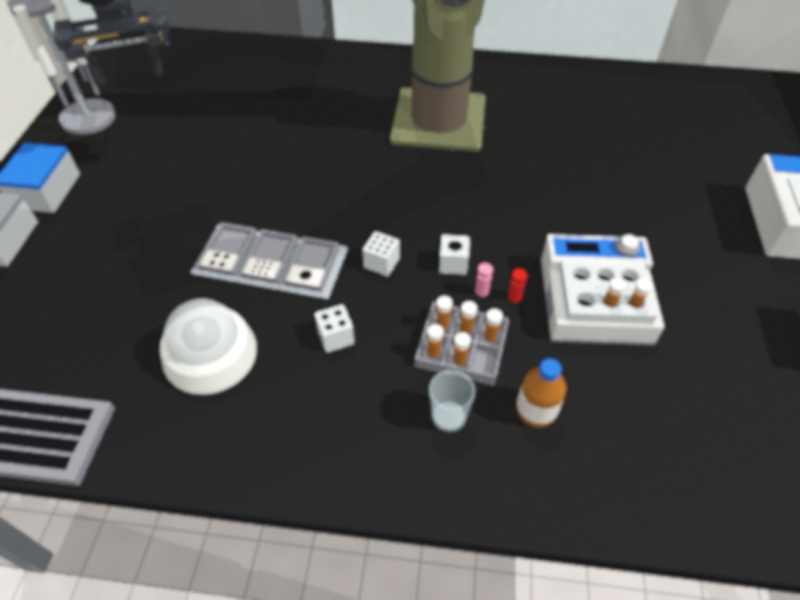

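The scene: heater is at left, with vials in its two far-left wells (top ≈(212,318) and (236,316)), so four wells are empty. The tray at (373,287) holds five spares. The blocks are "one" (386,385), "nine" (462,377) and "four" (490,281). The bays run left to right one, nine, four.

```bash
cat > h.py <<'E'
import numpy as np, cv2
from plant import sensors, eyes
def grab(n):
    c=eyes.calibration(n); p,d=eyes.snapshot(n); return p,d,c
def rays(c,uv):
    f=192/np.tan(np.radians(c["fov_y"])/2); uv=np.asarray(uv,float).reshape(-1,2)
    T=np.asarray(c["world_from_camera"])
    v=np.c_[(uv[:,0]-c["cx"])/f,(uv[:,1]-c["cy"])/f,np.ones(len(uv))]
    return v@T[:3,:3].T, T[:3,3]
def plane(c,uv,z):
    r,o=rays(c,uv); return o+r*((z-o[2])/r[:,2])[:,None]
def cloud(d,c):
    v,u=np.mgrid[:384,:512]; r,o=rays(c,np.c_[u.ravel(),v.ravel()])
    return (o+r*d.ravel()[:,None]).reshape(384,512,3)
def blobs(m,mn=15):
    n,l,s,ce=cv2.connectedComponentsWithStats(m.astype(np.uint8))
    return [(l==i,s[i,4],ce[i]) for i in range(1,n) if s[i,4]>=mn]
def load(f):
    z=np.load(f); return z["p"],z["d"],{k:z[k] for k in ("fov_y","cx","cy","world_from_camera")}
def go(x,y,z,yaw=None):
    "shift/turn from present TCP to world target (tool x at yaw), scaled"
    s=sensors.get_state(); q=s["eef_rot"]; p=np.array(s["tool_pos"])
    from scipy.spatial.transform import Rotation as R
    M=R.from_quat(q).as_matrix(); d=M.T@(np.array([x,y,z])-p)/.3
    y0=np.arctan2(M[1,0],M[0,0]); t=0 if yaw is None else -((yaw-y0+np.pi)%(2*np.pi)-np.pi)/2/np.pi
    print(np.round(d,4),round(t,4),"now",np.round(p,4),round(np.degrees(y0),2))
E
python3 - <<'E'
from h import *
for n in ("top","scene"):
    p,d,c=load(n+"0.npz"); P=cloud(d,c); z=P[...,2]
    x,y=P[...,0],P[...,1]
    tab=(abs(x-.5)<.35)&(abs(y)<.5)
    print(n,"table z",np.percentile(z[tab],[5,20,50]))
    for lo,hi in((.004,.03),(.04,.055),(.056,.072),(.0725,.08),(.1,.125)):
        for m,a,ce in blobs((z>lo)&(z<hi)&tab,12):
            q=P[m]; print(lo,a,np.round(ce),np.round(q.mean(0),3),"x",np.round(np.percentile(q[:,0],[2,98]),3),"y",np.round(np.percentile(q[:,1],[2,98]),3),p[m].mean(0).round())
E
```

```text
top table z [-0.00377706 -0.00173919  0.00058405]
0.004 175 [425. 121.] [ 0.836 -0.472  0.017] x [0.825 0.85 ] y [-0.499 -0.447] [110. 110. 124.]
0.004 109 [242. 135.] [0.788 0.09  0.013] x [0.772 0.799] y [0.066 0.112] [124. 137. 149.]
0.004 31 [244. 147.] [0.749 0.084 0.018] x [0.744 0.758] y [0.063 0.107] [111. 123. 134.]
0.004 198 [368. 173.] [ 0.669 -0.287  0.02 ] x [0.634 0.753] y [-0.371 -0.249] [194. 193. 193.]
0.004 47 [200. 156.] [0.72  0.216 0.018] x [0.712 0.738] y [0.195 0.243] [119. 105.  98.]
0.004 1098 [238. 183.] [0.635 0.101 0.015] x [0.569 0.7  ] y [0.029 0.169] [123. 121. 133.]
0.004 50 [310. 187.] [ 0.626 -0.115  0.017] x [0.611 0.652] y [-0.154 -0.089] [138. 143. 150.]
0.004 94 [187. 227.] [0.504 0.244 0.016] x [0.419 0.598] y [0.238 0.252] [101. 100. 106.]
0.004 3530 [368. 236.] [ 0.484 -0.28   0.014] x [0.421 0.545] y [-0.402 -0.156] [158. 157. 169.]
0.004 14 [209. 226.] [0.508 0.181 0.013] x [0.502 0.516] y [0.176 0.189] [97. 17. 18.]
0.004 12 [230. 228.] [0.502 0.121 0.017] x [0.498 0.512] y [0.115 0.13 ] [128.  68.  93.]
0.004 12 [289. 250.] [ 0.441 -0.053 
[... 9480 characters left out ...]
[0.748 0.085 0.077] x [0.74  0.761] y [0.057 0.112] [128. 137. 140.]
0.0725 50 [347. 257.] [0.77  0.222 0.076] x [0.758 0.777] y [0.197 0.252] [142.  95.  51.]
0.0725 15 [281. 261.] [0.801 0.071 0.076] x [0.791 0.806] y [0.059 0.082] [172. 184. 187.]
0.0725 19 [293. 263.] [0.801 0.099 0.076] x [0.79  0.806] y [0.087 0.113] [174. 186. 189.]
0.1 91 [394. 184.] [0.566 0.337 0.115] x [0.554 0.574] y [0.326 0.349] [222. 215. 206.]
0.1 95 [411. 184.] [0.562 0.379 0.115] x [0.549 0.57 ] y [0.369 0.391] [224. 217. 208.]
0.1 790 [125. 206.] [ 0.715 -0.324  0.108] x [0.671 0.75 ] y [-0.364 -0.288] [214. 219. 218.]
0.1 124 [349. 243.] [0.754 0.222 0.108] x [0.737 0.762] y [0.207 0.241] [140.  98.  74.]
```

```bash
python3 -c "
from h import *
go(.45,-.2,.32,np.pi/2)
T=eyes.calibration('wrist'); print(T['fov_y'],T['cx'],T['cy'],np.round(T['world_from_camera'],3).tolist())"
```

```text
[ 1.0611 -0.8293 -0.2721] -0.1784 now [ 0.2715 -0.5623  0.238 ] 25.78
69.25229635879724 255.9462176583704 190.31065590791817 [[0.435, -0.859, -0.27, 0.341], [-0.9, -0.416, -0.129, -0.528], [-0.002, 0.299, -0.954, 0.385], [0.0, 0.0, 0.0, 1.0]]
```

Emit:
send_rows(rows="1 -0.78 -0.272 -0.1784;1 -0.78 -0.272 -0.1784;1 -0.78 -0.272 -0.1784;1 -0.78 -0.272 -0.1784;1 -0.78 -0.272 -0.1784;1 -0.78 -0.272 -0.1784;1 -0.78 -0.272 -0.1784;1 -0.78 -0.272 -0.1784;1 -0.78 -0.272 -0.1784;1 -0.78 -0.272 -0.1784", jaw=-0.3, force=15)

```text
clock: 0.93
tool_pos: [0.4433, -0.2151, 0.3218]
eef_rot: [0.702, 0.712, 0.002, 0.0]
contact_force: [0.6, 1.0, 0.2]
opening: 0.651
finger_force: 0.0
```

Emit:
send_rows(rows="0 0 0 0;0 0 0 0;0 0 0 0")

```text
clock: 1.18
tool_pos: [0.4391, -0.2231, 0.3197]
eef_rot: [0.708, 0.706, -0.001, -0.0]
contact_force: [-0.9, -0.1, 0.3]
opening: 0.646
finger_force: 0.0
```

```bash
python3 - <<'E'
from h import *
p,d,c=grab("wrist"); np.savez("w1.npz",p=p,d=d,**c); cv2.imwrite("pics/w1.png",p[:,:,::-1])
P=cloud(d,c); s=sensors.get_state(); print(s["tool_pos"],s["opening"],s["q"])
for u,v in((100,100),(256,192),(400,100),(256,350)): print(u,v,P[v,u].round(3))
E
```

```text
[ 0.43897474 -0.22341178  0.31967524] 0.6510367635279911 [ 0.74583657  0.44959105 -0.55713651  1.82950176  0.28870614  0.9452772
  0.05866371]
100 100 [ 0.19 -0.14 -0.  ]
256 192 [ 0.439 -0.292  0.009]
400 100 [ 0.644 -0.142  0.05 ]
256 350 [ 0.439 -0.206  0.411]
```

View pics/w1.png

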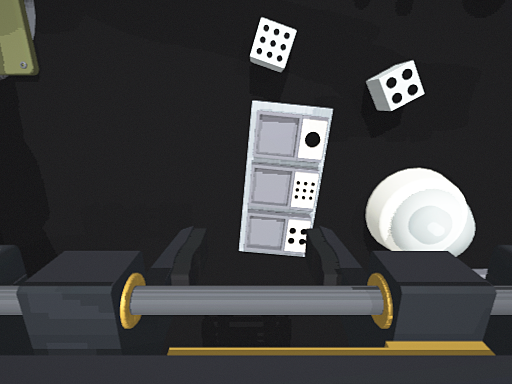

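The wrist view shows the bays: one (275,136), nine (271,187) and four (264,233). Block nine is at (272,43) and block four at (396,85).

```bash
cat >> h.py <<'E'
def rects(P,lo,hi,box,mn=150,er=0):
    "upright plan rectangles of what lies between two heights; box x0 x1 y0 y1"
    m=(P[...,2]>lo)&(P[...,2]<hi)&(P[...,0]>box[0])&(P[...,0]<box[1])&(P[...,1]>box[2])&(P[...,1]<box[3])
    m=cv2.morphologyEx(m.astype(np.uint8),cv2.MORPH_OPEN,np.ones((3,3)))
    for b,a,ce in blobs(m,mn):
        q=P[b]; (x,y),(w,h),t=cv2.minAreaRect((q[:,:2]*1000).astype(np.float32))
        print(lo,"n",a,"px",ce.round(),"xy mm",round(x,1),round(y,1),"size",round(w,1),round(h,1),"ang",round(t,1),"z",np.median(q[:,2]).round(4))
E
python3 - <<'E'
from h import *
p,d,c=load("w1.npz"); P=cloud(d,c)
rects(P,.043,.058,(.3,.7,-.2,.2))
rects(P,-.001,.009,(.405,.56,-.42,-.14))
rects(P,.0105,.02,(.39,.57,-.42,-.14))
# label dots: dark on white
g=p.min(2); z=P[...,2]
m=(g<90)&(P[...,0]>.49)&(P[...,0]<.56)&(P[...,1]<-.15)&(P[...,1]>-.42)&(abs(z)<.03)
for b,a,ce in blobs(m,3): print(a,ce.round(1),P[b].mean(0).round(4))
for u,v in ((275,136),(271,187),(264,233),(300,115),(305,170),(253,115)): print(P[v,u].round(4))
E
```

```text
0.043 n 1541 px [272.  43.] xy mm 460.7 -68.8 size 50.1 50.0 ang 71.8 z 0.051
0.043 n 1423 px [400.  86.] xy mm 641.8 -123.1 size 50.6 50.4 ang 28.0 z 0.051
-0.001 n 4798 px [276. 158.] xy mm 482.5 -280.2 size 279.5 154.9 ang 90.0 z 0.0036
7 [328.7 106.9] [ 0.5555 -0.1513  0.0008]
172 [312.1 139.2] [ 0.5277 -0.2     0.022 ]
501 [321.7 193.2] [ 0.5541 -0.298   0.001 ]
8 [297.9 182.1] [ 0.5081 -0.2705  0.0225]
8 [305.  182.9] [ 0.52   -0.2718  0.0225]
7 [312.7 184. ] [ 0.533  -0.2739  0.0219]
7 [297.  189.3] [ 0.5071 -0.2828  0.0227]
7 [303.7 190.1] [ 0.5186 -0.2847  0.0215]
7 [311.3 191. ] [ 0.5313 -0.2861  0.0219]
7 [296.  196.3] [ 0.506  -0.2953  0.0224]
8 [302.9 197.1] [ 0.5178 -0.2971  0.0215]
6 [310.2 197.8] [ 0.5301 -0.2982  0.0219]
26 [292.2 230.3] [ 0.502  -0.3584  0.022 ]
24 [303.1 231.3] [ 0.5213 -0.3604  0.0219]
25 [290.6 240. ] [ 0.4998 -0.3774  0.022 ]
24 [301.7 241.1] [ 0.5195 -0.3794  0.0223]
[ 0.4696 -0.1962  0.0103]
[ 0.4643 -0.2824  0.0106]
[ 0.4529 -0.3693  0.0102]
[ 0.5071 -0.163   0.0202]
[ 0.5192 -0.2503  0.0206]
[ 0.4341 -0.1635  0.0048]
```

```bash
python3 - <<'E'
from h import *
p,d,c=load("w1.npz"); P=cloud(d,c)
rects(P,.007,.0135,(.405,.56,-.42,-.14))
p,d,c=load("top0.npz"); rects(cloud(d,c),.04,.06,(.4,.5,0,.12))
go(.4607,-.0688,.12,np.radians(71.8))
E
```

```text
0.007 n 1485 px [276. 135.] xy mm 471.3 -195.3 size 61.9 62.0 ang 84.3 z 0.0099
0.007 n 1235 px [270. 186.] xy mm 462.7 -281.0 size 60.3 62.0 ang 84.1 z 0.01
0.007 n 1022 px [265. 232.] xy mm 454.1 -366.7 size 58.8 62.0 ang 84.1 z 0.01
0.04 n 329 px [247. 246.] xy mm 446.9 68.9 size 50.5 48.0 ang 1.7 z 0.0499
[0.516  0.072  0.6651] 0.05 now [ 0.439  -0.2234  0.3197] 89.81
```

Emit:
send_rows(rows="0.516 0.072 0.5 0.05;0.516 0.072 0.5 0.05;0.516 0.072 0.5 0.05;0.516 0.072 0.5 0.05;0.516 0.072 0.5 0.05;0.516 0.072 0.665 0.05;0.516 0.072 0.665 0.05;0.516 0.072 0.665 0.05;0.516 0.072 0.665 0.05;0.516 0.072 0.665 0.05", jaw=-0.8)

```text
clock: 2.07
tool_pos: [0.4623, -0.0684, 0.1216]
eef_rot: [0.81, 0.587, 0.0, 0.001]
contact_force: [-0.6, 0.2, -0.1]
opening: 0.903
finger_force: 0.0
```

```bash
python3 - <<'E'
from h import *
p,d,c=grab("wrist"); P=cloud(d,c); cv2.imwrite("pics/w2.png",p[:,:,::-1])
rects(P,.043,.058,(.3,.7,-.16,.2))
go(.4607,-.0688,.016,np.radians(71.8))
E
```

```text
0.043 n 5267 px [173.  36.] xy mm 445.7 68.2 size 50.5 50.3 ang 2.4 z 0.0509
0.043 n 3686 px [479. 193.] xy mm 642.1 -122.4 size 50.4 51.7 ang 28.5 z 0.0509
0.043 n 3452 px [254. 199.] xy mm 461.0 -68.0 size 50.1 50.1 ang 71.8 z 0.0509
[-0.0034 -0.0064  0.3534] 0.0001 now [ 0.4626 -0.0684  0.122 ] 71.84
```

View pics/w2.png

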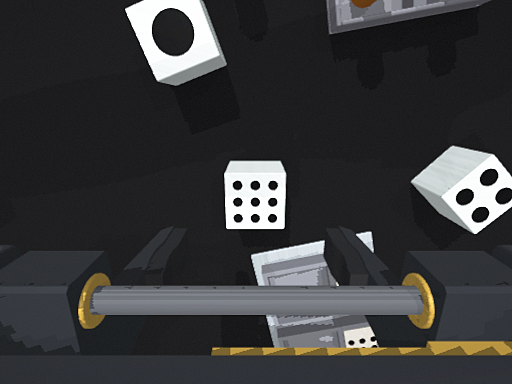

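Block nine is centred between the fingers at (254,199), and blocks one and four are where I measured them. Descending to grip.

Emit:
send_rows(rows="0 -0.005 0.25 0;0 -0.005 0.3 0;0 -0.005 0.353 0;0 -0.005 0.353 0;0 -0.005 0.353 0;0 -0.005 0.353 0")

```text
clock: 2.62
tool_pos: [0.462, -0.0668, 0.0167]
eef_rot: [0.809, 0.587, 0.002, 0.001]
contact_force: [0.7, -0.9, -0.6]
opening: 0.9
finger_force: 0.0
```

Emit:
send_rows(rows="0 0 0 0;0 0 0 0;0 0 0 0;0 0 0 0;0 0 0 0;0 0 0 0;0 0 0 0;0 0 0 0", jaw=1, force=25)

```text
clock: 3.28
tool_pos: [0.4612, -0.0665, 0.0156]
eef_rot: [0.809, 0.588, 0.001, 0.001]
contact_force: [0.6, -0.6, 6.9]
opening: 0.567
finger_force: 25.0
```

Emit:
send_rows(rows="0 0 -0.15 0;0 0 -0.3 0;0 0 -0.3 0;0 0 -0.3 0")

```text
clock: 3.62
tool_pos: [0.4617, -0.0666, 0.1069]
eef_rot: [0.809, 0.587, 0.002, 0.001]
contact_force: [0.2, -0.7, -2.0]
opening: 0.567
finger_force: 25.0
```

```bash
python3 -c "
from h import *
s=sensors.get_state();print(s['opening'],s['finger_force'])
go(.463,-.2805,.1,np.radians(84.2))"
```

```text
0.567260295919036 24.9982532649301
[-0.6764  0.225   0.0227] -0.034 now [ 0.4617 -0.0666  0.1069] 71.95
```

Emit:
send_rows(rows="-0.672 0.225 0.02 -0.034;-0.672 0.225 0.02 -0.034;-0.672 0.225 0.02 -0.034;-0.672 0.225 0.02 -0.034;-0.672 0.225 0.02 -0.034;-0.672 0.225 0.02 -0.034;-0.672 0.225 0.02 -0.034;-0.672 0.225 0.02 -0.034")

```text
clock: 4.28
tool_pos: [0.4614, -0.278, 0.0974]
eef_rot: [0.742, 0.671, -0.0, -0.001]
contact_force: [0.4, 0.7, -1.8]
opening: 0.567
finger_force: 25.0
```

```bash
python3 -c "
from h import *
go(.463,-.279,.0275,np.radians(84.2))"
```

```text
[-0.003   0.0062  0.2331] 0.0001 now [ 0.4614 -0.278   0.0974] 84.22
```

Emit:
send_rows(rows="-0.003 0.004 0.12 0;-0.003 0.004 0.2 0;-0.003 0.004 0.232 0;-0.003 0.004 0.232 0;-0.003 0.004 0.232 0;-0.003 0.004 0.232 0")

```text
clock: 4.78
tool_pos: [0.4643, -0.2792, 0.0303]
eef_rot: [0.741, 0.671, 0.0, 0.001]
contact_force: [0.4, -0.3, -1.8]
opening: 0.563
finger_force: 25.0
```

Emit:
send_rows(rows="0 0 0 0;0 0 0 0;0 0 0 0;0 0 0 0", jaw=-0.5)

```text
clock: 5.12
tool_pos: [0.4638, -0.2804, 0.03]
eef_rot: [0.742, 0.671, 0.0, 0.001]
contact_force: [0.2, -0.2, -1.7]
opening: 0.75
finger_force: 0.0
```

Emit:
send_rows(rows="0 0 -0.1 0;0 0 -0.24 0;0 0 -0.38 0;0 0 -0.38 0;0 0 -0.38 0")

```text
clock: 5.53
tool_pos: [0.4648, -0.2809, 0.1459]
eef_rot: [0.742, 0.67, 0.001, 0.003]
contact_force: [0.1, -0.2, -1.0]
opening: 0.748
finger_force: 0.0
```

```bash
python3 -c "
from h import *
p,d,c=grab('wrist'); P=cloud(d,c)
rects(P,.043,.07,(.3,.7,-.4,.2))
go(.6419,-.1228,.12,np.radians(118.2))"
```

```text
0.043 n 414 px [458.   7.] xy mm 635.6 -150.5 size 12.3 23.6 ang 80.3 z 0.0504
0.043 n 4321 px [470. 196.] xy mm 661.7 -307.8 size 116.6 44.3 ang 76.5 z 0.0551
0.043 n 3178 px [254. 193.] xy mm 463.9 -281.0 size 50.1 50.0 ang 84.4 z 0.0599
[0.5835 0.5383 0.0811] -0.0945 now [ 0.4635 -0.2806  0.1442] 84.19
```

Emit:
send_rows(rows="0.584 0.538 0.08 -0.0945;0.584 0.538 0.08 -0.0945;0.584 0.538 0.08 -0.0945;0.584 0.538 0.08 -0.0945;0.584 0.538 0.08 -0.0945;0.584 0.538 0.08 -0.0945;0.584 0.538 0.08 -0.0945;0.584 0.538 0.08 -0.0945;0.584 0.538 0.08 -0.0945;0.584 0.538 0.08 -0.0945", jaw=-0.8)

```text
clock: 6.42
tool_pos: [0.6398, -0.1241, 0.1182]
eef_rot: [0.514, 0.858, -0.002, -0.001]
contact_force: [-0.7, -0.4, 0.4]
opening: 0.898
finger_force: 0.0
```

```bash
python3 -c "
from h import *
p,d,c=grab('wrist'); P=cloud(d,c)
rects(P,.043,.058,(.3,.7,-.2,.2))
go(.6419,-.1228,.016,np.radians(118.2))"
```

```text
0.043 n 287 px [391.  10.] xy mm 656.4 40.8 size 5.7 19.1 ang 89.9 z 0.0502
0.043 n 3573 px [259. 201.] xy mm 642.4 -122.8 size 50.1 50.1 ang 28.4 z 0.0509
[0.0012 0.0082 0.3422] -0.0002 now [ 0.6401 -0.1241  0.1187] 118.14
```

Emit:
send_rows(rows="0.001 0.008 0.25 0;0.001 0.008 0.3 0;0.001 0.008 0.342 0;0.001 0.008 0.342 0;0.001 0.008 0.342 0;0.001 0.008 0.342 0")

```text
clock: 6.97
tool_pos: [0.6445, -0.1211, 0.0185]
eef_rot: [0.514, 0.858, 0.001, 0.001]
contact_force: [0.4, 0.3, 1.0]
opening: 0.899
finger_force: 0.0
```

Emit:
send_rows(rows="0 0 0 0;0 0 0 0;0 0 0 0;0 0 0 0;0 0 0 0;0 0 0 0;0 0 0 0;0 0 0 0", jaw=1, force=25)

```text
clock: 7.63
tool_pos: [0.6429, -0.1213, 0.0173]
eef_rot: [0.513, 0.858, -0.001, -0.0]
contact_force: [-3.6, -0.9, 5.2]
opening: 0.559
finger_force: 25.0
```

Emit:
send_rows(rows="0 0 -0.15 0;0 0 -0.3 0;0 0 -0.45 0;0 0 -0.45 0;0 0 -0.45 0")

```text
clock: 8.05
tool_pos: [0.6458, -0.1201, 0.1552]
eef_rot: [0.513, 0.858, 0.002, 0.003]
contact_force: [0.4, -0.6, -4.2]
opening: 0.567
finger_force: 25.0
```

```bash
python3 -c "
from h import *
s=sensors.get_state();print(s['opening'],s['finger_force'])
go(.4548,-.365,.15,np.radians(84.2))"
```

```text
0.5666223639534324 24.997475375421345
[-0.4177 -0.9474  0.0128] 0.0946 now [ 0.6458 -0.1201  0.1552] 118.25
```

Emit:
send_rows(rows="-0.418 -0.947 0.013 0.0946;-0.418 -0.947 0.013 0.0946;-0.418 -0.947 0.013 0.0946;-0.418 -0.947 0.013 0.0946;-0.418 -0.947 0.013 0.0946;-0.418 -0.947 0.013 0.0946;-0.418 -0.947 0.013 0.0946;-0.418 -0.947 0.013 0.0946;-0.418 -0.947 0.013 0.0946;-0.418 -0.947 0.013 0.0946")

```text
clock: 8.88
tool_pos: [0.4497, -0.3663, 0.1453]
eef_rot: [0.743, 0.669, -0.001, -0.002]
contact_force: [1.6, 1.7, -3.7]
opening: 0.564
finger_force: 25.0
```

```bash
python3 -c "
from h import *
go(.4548,-.3645,.0285,np.radians(84.2))"
```

```text
[0.0072 0.0179 0.3891] -0.0006 now [ 0.4497 -0.3663  0.1453] 83.99
```

Emit:
send_rows(rows="0.003 0.01 0.13 0;0.003 0.01 0.25 0;0.003 0.01 0.25 0;0.003 0.01 0.25 0;0.003 0.01 0.25 0")

```text
clock: 9.3
tool_pos: [0.457, -0.3638, 0.0735]
eef_rot: [0.741, 0.671, 0.001, 0.0]
contact_force: [0.3, 0.2, -3.2]
opening: 0.556
finger_force: 25.0
```

```bash
python3 -c "
from h import *
go(.4548,-.3645,.0285,np.radians(84.2))"
```

```text
[-0.0031 -0.0072  0.1501] 0.0003 now [ 0.457  -0.3638  0.0735] 84.31
```

Emit:
send_rows(rows="-0.002 -0.005 0.1 0;-0.002 -0.005 0.147 0;-0.002 -0.005 0.147 0;-0.002 -0.005 0.147 0;-0.002 -0.005 0.147 0")

```text
clock: 9.72
tool_pos: [0.4558, -0.3658, 0.0308]
eef_rot: [0.742, 0.67, 0.001, 0.002]
contact_force: [-0.1, -0.1, -2.3]
opening: 0.565
finger_force: 25.0
```

Emit:
send_rows(rows="0 0 0 0;0 0 0 0;0 0 0 0;0 0 0 0", jaw=-0.5)

```text
clock: 10.05
tool_pos: [0.4547, -0.3657, 0.0296]
eef_rot: [0.742, 0.67, 0.0, 0.001]
contact_force: [-0.2, -0.9, 0.3]
opening: 0.748
finger_force: 0.0
```

Emit:
send_rows(rows="0 0 -0.1 0;0 0 -0.24 0;0 0 -0.38 0;0 0 -0.38 0;0 0 -0.38 0")

```text
clock: 10.47
tool_pos: [0.4558, -0.3663, 0.1455]
eef_rot: [0.742, 0.67, 0.001, 0.003]
contact_force: [-0.2, -0.2, -0.4]
opening: 0.754
finger_force: 0.0
```

```bash
python3 -c "
from h import *
p,d,c=grab('wrist'); P=cloud(d,c)
rects(P,.043,.07,(.3,.58,-.42,.2))
go(.4457,.0682,.16,np.radians(92.4))"
```

```text
0.043 n 4186 px [255.  92.] xy mm 463.9 -281.4 size 49.6 50.1 ang 84.3 z 0.0599
0.043 n 3194 px [255. 193.] xy mm 455.3 -366.7 size 50.3 50.0 ang 85.1 z 0.0599
[ 1.4362 -0.1752 -0.0569] -0.0228 now [ 0.4543 -0.3658  0.1436] 84.18
```

Emit:
send_rows(rows="0.97 -0.12 -0.057 0;0.97 -0.12 -0.057 0;0.97 -0.12 -0.057 0;0.97 -0.12 -0.057 0;0.97 -0.12 -0.057 0;0.97 -0.12 -0.057 0;0.97 -0.12 -0.057 0;0.97 -0.12 -0.057 0", jaw=-0.8)

```text
clock: 11.18
tool_pos: [0.4476, -0.0624, 0.1595]
eef_rot: [0.737, 0.676, 0.002, -0.002]
contact_force: [1.1, -0.4, -0.5]
opening: 0.897
finger_force: 0.0
```

Emit:
send_rows(rows="0.466 -0.055 0 -0.0228;0.466 -0.055 0 -0.0228;0.466 -0.055 0 -0.0228;0.466 -0.055 0 -0.0228;0.466 -0.055 0.1 -0.0228;0.466 -0.055 0.13 -0.0228;0.466 -0.055 0.13 -0.0228;0.466 -0.055 0.13 -0.0228")

```text
clock: 11.85
tool_pos: [0.4444, 0.0681, 0.1198]
eef_rot: [0.692, 0.722, -0.002, -0.001]
contact_force: [-0.6, -1.1, 0.1]
opening: 0.899
finger_force: 0.0
```

```bash
python3 -c "
from h import *
p,d,c=grab('wrist'); P=cloud(d,c)
rects(P,.043,.058,(.3,.7,-.2,.12))
go(.4457,.0682,.016,np.radians(92.4))"
```

```text
0.043 n 363 px [446. 165.] xy mm 595.3 104.8 size 23.6 12.5 ang 70.8 z 0.0503
0.043 n 3537 px [258. 200.] xy mm 445.8 68.4 size 50.3 50.3 ang 2.5 z 0.0509
0.043 n 321 px [428. 212.] xy mm 589.4 63.3 size 23.6 11.5 ang 66.6 z 0.0505
0.043 n 413 px [496. 227.] xy mm 649.8 53.0 size 23.2 12.4 ang 69.7 z 0.0504
[0.0004 0.0031 0.3479] -0.0 now [0.445  0.0681 0.1204] 92.39
```

Emit:
send_rows(rows="0 0.002 0.25 0;0 0.002 0.3 0;0 0.002 0.348 0;0 0.002 0.348 0;0 0.002 0.348 0;0 0.002 0.348 0")

```text
clock: 12.4
tool_pos: [0.4464, 0.0683, 0.016]
eef_rot: [0.692, 0.722, 0.0, 0.0]
contact_force: [-0.5, -0.5, -0.1]
opening: 0.901
finger_force: 0.0
```

Emit:
send_rows(rows="0 0 0 0;0 0 0 0;0 0 0 0;0 0 0 0;0 0 0 0;0 0 0 0;0 0 0 0;0 0 0 0", jaw=1, force=25)

```text
clock: 13.07
tool_pos: [0.4464, 0.0685, 0.0168]
eef_rot: [0.692, 0.722, 0.0, 0.0]
contact_force: [0.2, -0.7, 6.4]
opening: 0.567
finger_force: 25.0
```

Emit:
send_rows(rows="0 0 -0.15 0;0 0 -0.3 0;0 0 -0.4 0;0 0 -0.4 0;0 0 -0.4 0")

```text
clock: 13.48
tool_pos: [0.4476, 0.0696, 0.1408]
eef_rot: [0.692, 0.722, 0.003, 0.001]
contact_force: [0.4, -0.3, -2.7]
opening: 0.565
finger_force: 25.0
```

```bash
python3 -c "
from h import *
s=sensors.get_state();print(s['opening'],s['finger_force'])
go(.4715,-.195,.125,np.radians(84.2))"
```

```text
0.5649086927738902 24.998946581035852
[-0.8847  0.0428  0.0502] 0.0227 now [0.4476 0.0696 0.1408] 92.37
```

Emit:
send_rows(rows="-0.885 0.043 0.05 0.0227;-0.885 0.043 0.05 0.0227;-0.885 0.043 0.05 0.0227;-0.885 0.043 0.05 0.0227;-0.885 0.043 0.05 0.0227;-0.885 0.043 0.05 0.0227;-0.885 0.043 0.05 0.0227;-0.885 0.043 0.05 0.0227;-0.885 0.043 0.05 0.0227;-0.885 0.043 0.05 0.0227")

```text
clock: 14.32
tool_pos: [0.4697, -0.1946, 0.1207]
eef_rot: [0.741, 0.671, 0.0, -0.001]
contact_force: [-0.4, 0.8, -2.2]
opening: 0.563
finger_force: 25.0
```

Emit:
send_rows(rows="0 0 0.1 0;0 0 0.18 0;0 0 0.18 0;0 0 0.18 0")

```text
clock: 14.65
tool_pos: [0.4695, -0.194, 0.067]
eef_rot: [0.741, 0.672, -0.001, -0.001]
contact_force: [0.7, -0.1, -1.3]
opening: 0.564
finger_force: 25.0
```

```bash
python3 -c "
from h import *
go(.4715,-.195,.0285,np.radians(84.2))"
```

```text
[-0.0027  0.0073  0.1282] 0.0007 now [ 0.4695 -0.194   0.067 ] 84.45
```

Emit:
send_rows(rows="-0.002 0.006 0.09 0;-0.002 0.006 0.127 0;-0.002 0.006 0.127 0;-0.002 0.006 0.127 0;-0.002 0.006 0.127 0")

```text
clock: 15.07
tool_pos: [0.4729, -0.1965, 0.0308]
eef_rot: [0.742, 0.671, 0.001, 0.001]
contact_force: [0.4, 0.1, -2.2]
opening: 0.563
finger_force: 25.0
```

Emit:
send_rows(rows="0 0 0 0;0 0 0 0;0 0 0 0;0 0 0 0", jaw=-0.5)

```text
clock: 15.4
tool_pos: [0.4722, -0.1971, 0.0299]
eef_rot: [0.742, 0.671, 0.0, 0.0]
contact_force: [0.2, 0.9, -0.2]
opening: 0.745
finger_force: 0.0
```

Emit:
send_rows(rows="0 0 -0.1 0;0 0 -0.24 0;0 0 -0.38 0;0 0 -0.5 0;0 0 -0.6 0;0 0 -0.6 0")

```text
clock: 15.9
tool_pos: [0.4751, -0.197, 0.2149]
eef_rot: [0.742, 0.671, 0.003, 0.004]
contact_force: [-0.2, -0.4, 0.0]
opening: 0.751
finger_force: 0.0
```

```bash
python3 -c "
from h import *
p,d,c=grab('wrist'); P=cloud(d,c)
rects(P,.043,.07,(.3,.58,-.42,.2))
go(.5,.31,.32,np.radians(94))"
```

```text
0.043 n 1990 px [252. 174.] xy mm 472.5 -196.4 size 49.6 50.0 ang 83.6 z 0.0599
0.043 n 1703 px [252. 240.] xy mm 463.5 -280.6 size 49.9 49.9 ang 83.5 z 0.0598
0.043 n 241 px [253. 282.] xy mm 457.7 -342.2 size 2.4 49.2 ang 84.3 z 0.0504
[ 1.6905 -0.0812 -0.362 ] -0.0272 now [ 0.4736 -0.1972  0.2123] 84.2
```

All three blocks are stored. Next, look at the heater and tray with the wrist camera.

Emit:
send_rows(rows="0.9 -0.04 -0.3 0;0.9 -0.04 -0.3 0;0.9 -0.04 -0.3 0;0.9 -0.04 -0.3 0;0.9 -0.04 -0.3 0;0.9 -0.04 -0.3 0;0.9 -0.04 -0.3 0;0.9 -0.04 -0.3 0", jaw=0)

```text
clock: 16.62
tool_pos: [0.4873, 0.0819, 0.3012]
eef_rot: [0.738, 0.675, 0.004, -0.001]
contact_force: [-0.4, 0.6, 0.4]
opening: 0.497
finger_force: 0.0
```

Emit:
send_rows(rows="0.79 -0.04 -0.06 -0.0272;0.79 -0.04 -0.06 -0.0272;0.79 -0.04 -0.06 -0.0272;0.79 -0.04 -0.06 -0.0272;0.79 -0.04 -0.06 -0.0272;0.79 -0.04 -0.06 -0.0272;0.79 -0.04 -0.06 -0.0272;0.79 -0.04 -0.06 -0.0272;0.79 -0.04 -0.06 -0.0272;0.79 -0.04 -0.06 -0.0272")

```text
clock: 17.45
tool_pos: [0.4993, 0.3075, 0.3162]
eef_rot: [0.683, 0.731, -0.001, 0.001]
contact_force: [-0.1, -0.6, 0.4]
opening: 0.503
finger_force: 0.0
```

```bash
python3 - <<'E'
from h import *
p,d,c=grab("wrist"); np.savez("w3.npz",p=p,d=d,**c); cv2.imwrite("pics/w3.png",p[:,:,::-1])
P=cloud(d,c); print(sensors.get_state()["tool_pos"],sensors.get_state()["q"])
rects(P,.1,.13,(.4,.7,.2,.45),80); rects(P,.06,.073,(.45,.72,0,.22),60); rects(P,.066,.085,(.38,.65,.22,.45)); 
E
```

```text
[0.49938392 0.30763426 0.31651655] [-0.1782104   0.65190434 -0.82093348  1.56233587  0.50813751  1.15425729
 -1.03969514]
0.1 n 353 px [308. 110.] xy mm 556.9 380.9 size 22.0 23.5 ang 20.2 z 0.1198
0.1 n 328 px [307. 146.] xy mm 560.9 338.8 size 23.4 22.6 ang 4.4 z 0.1197
0.06 n 175 px [260. 234.] xy mm 513.8 187.3 size 22.2 22.6 ang 3.8 z 0.0657
0.06 n 157 px [254. 267.] xy mm 507.6 126.4 size 22.3 22.9 ang 34.5 z 0.0658
0.066 n 11958 px [250. 139.] xy mm 498.8 333.0 size 184.3 179.4 ang 4.7 z 0.075
```

View pics/w3.png

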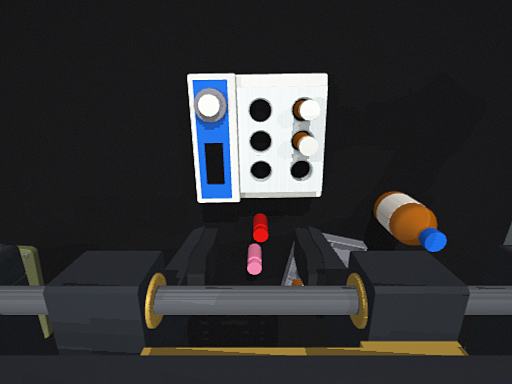

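Heater view: empty wells at (260,109), (260,141), (260,170) and (301,170). Start button is at (209,105).

```bash
python3 - <<'E'
from h import *
p,d,c=load("w3.npz"); P=cloud(d,c)
g=p.max(2); m=(g<110); m[:,:240]=0; m[:,330:]=0; m[:90]=0; m[195:]=0
W=[]
for b,a,ce in blobs(m,60):
    cs=cv2.findContours(b.astype(np.uint8),cv2.RETR_EXTERNAL,cv2.CHAIN_APPROX_NONE)[0][0].reshape(-1,2)
    q=plane(c,cs,.075)[:,:2]*1000
    (x,y),(w,h),t=cv2.fitEllipse(q.astype(np.float32)); print(a,ce.round(1),"rim",round(x,1),round(y,1),"diam",round(w,1),round(h,1))
# heater frame from plate edges: white band
q=P[(P[...,2]>.073)&(P[...,2]<.078)&(P[...,0]>.46)&(P[...,1]>.2)]
print(cv2.minAreaRect((q[:,:2]*1000).astype(np.float32)))
b=P[95:116,199:220]; print("button z",np.percentile(b[...,2],[5,50,95]).round(4))
k=(P[...,2]>.076)&(P[...,0]<.47)&(P[...,1]>.3)&(P[...,1]<.43)&(P[...,2]<.1)
for bb,a,ce in blobs(k,20):
    q=P[bb]; print("button",a,ce.round(),cv2.minEnclosingCircle((q[:,:2]*1000).astype(np.float32)),np.median(q[:,2]))
E
```

```text
546 [326.6 152.6] rim 609.3 219.3 diam 10.1 340.2
388 [259.8 110. ] rim 499.7 376.1 diam 27.7 28.4
147 [297.5 110.3] rim 556.9 380.9 diam 25.6 28.0
333 [260.2 140.7] rim 503.1 335.4 diam 26.5 27.9
124 [297.4 139.1] rim 559.5 340.4 diam 23.6 27.5
280 [260.5 169.6] rim 506.6 294.6 diam 24.7 27.5
268 [299.9 169.1] rim 562.7 299.2 diam 23.4 27.7
((608.4890747070312, 317.2154541015625), (174.6943359375, 310.9700927734375), 77.54299926757812)
button z [0.0826 0.0925 0.0941]
button 905 [209. 105.] ((433.01007080078125, 377.7463073730469), 21.813169479370117) 0.08365322125342367
```

```bash
python3 - <<'E'
from h import *
p,d,c=load("w3.npz"); P=cloud(d,c); z=P[...,2]
for th in (.0725,.07):
  m=z<th; m[:,:242]=0; m[:,322:]=0; m[:80]=0; m[190:]=0
  for b,a,ce in blobs(m,60):
    cs=cv2.findContours(b.astype(np.uint8),cv2.RETR_EXTERNAL,cv2.CHAIN_APPROX_NONE)[0][0].reshape(-1,2)
    q=plane(c,cs,.075)[:,:2]*1000
    (x,y),(w,h),t=cv2.fitEllipse(q.astype(np.float32)); print(th,a,ce.round(1),"rim",round(x,1),round(y,1),"diam",round(w,1),round(h,1))
m=(z>.0915)&(P[...,0]<.47)&(P[...,1]>.3)&(z<.1); q=P[m]; print("btn top",m.sum(),cv2.minEnclosingCircle((q[:,:2]*1000).astype(np.float32)),np.median(q[:,2]))
go(.62,.1,.3,np.radians(94))
E
```

```text
0.0725 558 [280.3  83. ] rim 513.9 411.0 diam 8.0 174.0
0.0725 426 [259.4 110.5] rim 499.1 375.4 diam 29.1 29.9
0.0725 109 [297.2 111. ] rim 557.2 380.5 diam 28.0 28.5
0.0725 385 [259.7 141.9] rim 502.6 333.7 diam 29.1 29.7
0.0725 104 [297.6 138.7] rim 561.3 337.9 diam 28.0 30.2
0.0725 344 [260.1 171.3] rim 506.1 292.0 diam 28.8 29.5
0.0725 345 [300.4 170.8] rim 563.6 296.7 diam 28.9 29.5
0.07 558 [280.3  83. ] rim 513.9 411.0 diam 8.0 174.0
0.07 422 [259.4 110.5] rim 499.2 375.4 diam 28.9 29.8
0.07 103 [297.1 111.3] rim 557.1 380.5 diam 27.9 28.4
0.07 378 [259.7 141.8] rim 502.6 333.9 diam 28.9 29.3
0.07 99 [297.5 138.5] rim 560.6 338.3 diam 27.8 28.4
0.07 336 [260.  171.1] rim 506.0 292.2 diam 28.3 29.2
0.07 331 [300.3 170.5] rim 563.5 297.1 diam 28.2 28.9
btn top 334 ((433.0906066894531, 377.97320556640625), 13.293950080871582) 0.09283451532648382
[-0.7176  0.3543  0.0565] -0.0003 now [0.4994 0.3076 0.3165] 93.88
```

Emit:
send_rows(rows="-0.62 0.354 0.056 0;-0.62 0.354 0.056 0;-0.62 0.354 0.056 0;-0.62 0.354 0.056 0;-0.62 0.354 0.056 0;-0.62 0.354 0.056 0;-0.62 0.354 0.056 0;-0.62 0.354 0.056 0;-0.62 0.354 0.056 0;-0.62 0.354 0.056 0")

```text
clock: 18.33
tool_pos: [0.6168, 0.1338, 0.3011]
eef_rot: [0.681, 0.733, 0.0, -0.0]
contact_force: [-0.1, 0.3, 0.3]
opening: 0.501
finger_force: 0.0
```

```bash
python3 - <<'E'
from h import *
p,d,c=grab("wrist"); np.savez("w4.npz",p=p,d=d,**c); cv2.imwrite("pics/w4.png",p[:,:,::-1])
P=cloud(d,c); print(sensors.get_state()["tool_pos"],sensors.get_state()["q"])
m=(P[...,2]>.065)&(P[...,2]<.073)&(P[...,1]<.2)&(P[...,0]>.57)&(P[...,0]<.72)
for b,a,ce in blobs(m,30):
    q=P[b]; (x,y),r=cv2.minEnclosingCircle((q[:,:2]*1000).astype(np.float32)); print(a,ce.round(),round(x,1),round(y,1),round(r,1),np.median(q[:,2]).round(4))
E
```

```text
[0.61693549 0.13373255 0.30106136] [ 0.12889875  0.73310351 -0.81569203  1.44717397  0.55017074  1.19813715
 -0.68527448]
231 [253. 154.] 612.1 145.7 11.8 0.0698
215 [244. 183.] 601.4 102.9 11.9 0.0699
214 [289. 191.] 667.0 95.7 11.9 0.0698
204 [238. 210.] 595.3 60.7 12.0 0.0699
196 [278. 219.] 656.1 50.5 12.0 0.0699
```

View pics/w4.png

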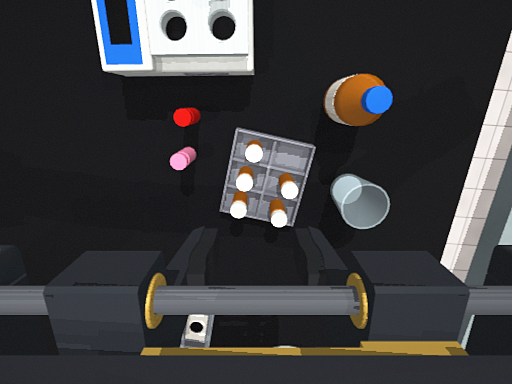

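Tray view: five spares at (253,154), (244,183), (289,191), (238,210) and (278,219). I'll use all of them except the one at (289,191).

```bash
python3 -c "
from h import *
go(.612,.1457,.1,np.radians(94))"
```

```text
[ 0.0406 -0.0137  0.6702] 0.0006 now [0.6169 0.1337 0.3011] 94.21
```

Emit:
send_rows(rows="0.04 -0.013 0.3 0;0.04 -0.013 0.5 0;0.04 -0.013 0.65 0;0.04 -0.013 0.67 0;0.04 -0.013 0.67 0;0.04 -0.013 0.67 0;0.04 -0.013 0.67 0;0.04 -0.013 0.67 0", jaw=0.05)

```text
clock: 19.05
tool_pos: [0.6143, 0.1452, 0.1019]
eef_rot: [0.681, 0.732, 0.002, 0.0]
contact_force: [0.6, 1.1, 0.1]
opening: 0.472
finger_force: 0.0
```

```bash
python3 -c "
from h import *
p,d,c=grab('wrist'); P=cloud(d,c); cv2.imwrite('pics/w5.png',p[:,:,::-1])
m=(P[...,2]>.065)&(P[...,2]<.073)&(P[...,1]<.2)&(P[...,0]>.57)&(P[...,0]<.72)
for b,a,ce in blobs(m,60):
    q=P[b]; (x,y),r=cv2.minEnclosingCircle((q[:,:2]*1000).astype(np.float32)); print(a,ce.round(),round(x,1),round(y,1),round(r,1))
go(.612,.1457,.038,np.radians(94))"
```

```text
876 [253. 218.] 612.4 145.9 12.0
766 [235. 270.] 601.8 103.3 12.2
367 [224. 321.] 595.8 59.6 12.0
654 [299. 330.] 655.9 50.7 12.5
[ 0.0021 -0.01    0.2149] 0.0001 now [0.6147 0.1451 0.1025] 94.05
```

Emit:
send_rows(rows="0.002 -0.007 0.1 0;0.002 -0.007 0.19 0;0.002 -0.007 0.215 0;0.002 -0.007 0.215 0;0.002 -0.007 0.215 0")

```text
clock: 19.52
tool_pos: [0.6122, 0.1447, 0.037]
eef_rot: [0.682, 0.731, 0.001, 0.001]
contact_force: [-0.1, 0.7, 0.2]
opening: 0.48
finger_force: 0.0
```

Emit:
send_rows(rows="0 0 0 0;0 0 0 0;0 0 0 0;0 0 0 0;0 0 0 0;0 0 0 0", jaw=1, force=12)

```text
clock: 20.02
tool_pos: [0.612, 0.1445, 0.0363]
eef_rot: [0.682, 0.731, 0.001, 0.001]
contact_force: [-0.3, -0.3, 6.8]
opening: 0.268
finger_force: 11.9
```

Emit:
send_rows(rows="0 0 -0.1 0;0 0 -0.22 0;0 0 -0.35 0;0 0 -0.47 0;0 0 -0.47 0;0 0 -0.47 0")

```text
clock: 20.52
tool_pos: [0.6121, 0.1446, 0.1783]
eef_rot: [0.682, 0.731, 0.002, 0.001]
contact_force: [0.3, 0.1, -0.4]
opening: 0.266
finger_force: 12.0
```

```bash
python3 -c "
from h import *
s=sensors.get_state();print(s['opening'],s['finger_force'])
go(.5637,.2968,.18,np.radians(94))"
```

```text
0.2656052321435989 11.958167381817475
[ 0.5175 -0.1254 -0.0057] 0.0 now [0.6121 0.1446 0.1783] 94.01
```

Emit:
send_rows(rows="0.513 -0.125 -0.006 0;0.513 -0.125 -0.006 0;0.513 -0.125 -0.006 0;0.513 -0.125 -0.006 0;0.513 -0.125 -0.006 0;0.513 -0.125 -0.006 0;0.513 -0.125 -0.006 0;0.513 -0.125 -0.006 0")

```text
clock: 21.18
tool_pos: [0.5633, 0.2923, 0.1763]
eef_rot: [0.683, 0.731, -0.002, 0.001]
contact_force: [0.9, 0.5, -0.5]
opening: 0.267
finger_force: 12.0
```

Emit:
send_rows(rows="0 0 0.1 0;0 0 0.13 0;0 0 0.13 0;0 0 0.13 0")

```text
clock: 21.52
tool_pos: [0.5629, 0.2935, 0.1382]
eef_rot: [0.682, 0.731, -0.001, -0.0]
contact_force: [0.3, 0.9, -0.3]
opening: 0.264
finger_force: 12.0
```

```bash
python3 -c "
from h import *
p,d,c=grab('wrist'); cv2.imwrite('pics/w6.png',p[:,:,::-1])
go(.5637,.2955,.0875,np.radians(94))"
```

```text
[0.0036 0.0019 0.1722] -0.0001 now [0.5632 0.2944 0.1392] 93.97
```

View pics/w6.png

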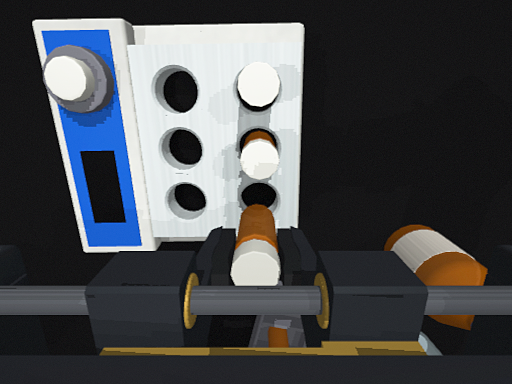

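The held vial hangs upright over the well at (259,195). I'll lower it, release, and move to the next.

Emit:
send_rows(rows="0.003 0.002 0.06 0;0.003 0.002 0.1 0;0.003 0.002 0.14 0;0.003 0.002 0.172 0;0.003 0.002 0.172 0;0.003 0.002 0.172 0;0.003 0.002 0.172 0")

```text
clock: 22.15
tool_pos: [0.5633, 0.296, 0.0875]
eef_rot: [0.682, 0.732, 0.0, -0.0]
contact_force: [0.5, -0.0, -0.9]
opening: 0.265
finger_force: 12.0
```

Emit:
send_rows(rows="0 0 0 0;0 0 0 0;0 0 0 0;0 0 0 0", jaw=0.2)

```text
clock: 22.48
tool_pos: [0.5634, 0.2959, 0.0875]
eef_rot: [0.682, 0.732, 0.0, 0.0]
contact_force: [-0.1, -0.2, 0.3]
opening: 0.395
finger_force: 0.0
```

Emit:
send_rows(rows="0 0 -0.08 0;0 0 -0.2 0;0 0 -0.32 0;0 0 -0.32 0;0 0 -0.32 0")

```text
clock: 22.9
tool_pos: [0.5644, 0.2969, 0.1857]
eef_rot: [0.682, 0.731, 0.002, 0.001]
contact_force: [-0.1, -0.4, -1.6]
opening: 0.403
finger_force: 0.0
```

```bash
python3 -c "
from h import *
p,d,c=grab('wrist'); P=cloud(d,c)
rects(P,.1,.14,(.4,.7,.2,.45),80)
go(.6016,.1031,.16,np.radians(94))"
```

```text
0.1 n 857 px [255.  94.] xy mm 557.8 381.3 size 22.7 22.7 ang 4.5 z 0.1199
0.1 n 780 px [255. 152.] xy mm 561.5 338.7 size 22.5 23.1 ang 4.4 z 0.1198
0.1 n 754 px [254. 200.] xy mm 563.1 297.7 size 22.9 23.1 ang 23.6 z 0.1197
[-0.6495  0.0814  0.0793] 0.0001 now [0.5636 0.2957 0.1838] 94.02
```

Emit:
send_rows(rows="-0.65 0.081 0.08 0;-0.65 0.081 0.08 0;-0.65 0.081 0.08 0;-0.65 0.081 0.08 0;-0.65 0.081 0.08 0;-0.65 0.081 0.15 0;-0.65 0.081 0.25 0;-0.65 0.081 0.28 0;-0.65 0.081 0.28 0;-0.65 0.081 0.28 0", jaw=0.05)

```text
clock: 23.78
tool_pos: [0.6005, 0.1036, 0.0986]
eef_rot: [0.681, 0.732, -0.001, -0.001]
contact_force: [0.4, -0.2, 0.7]
opening: 0.474
finger_force: 0.0
```

```bash
python3 -c "
from h import *
go(.6016,.1031,.037,np.radians(94))"
```

```text
[-0.0021  0.0039  0.2055] 0.0003 now [0.6005 0.1036 0.0986] 94.1
```

Emit:
send_rows(rows="-0.001 0.003 0.1 0;-0.001 0.003 0.18 0;-0.001 0.003 0.205 0;-0.001 0.003 0.205 0;-0.001 0.003 0.205 0")

```text
clock: 24.2
tool_pos: [0.6028, 0.1037, 0.0389]
eef_rot: [0.682, 0.732, 0.001, 0.0]
contact_force: [1.1, -0.3, 0.2]
opening: 0.474
finger_force: 0.0
```

Emit:
send_rows(rows="0 0 0 0;0 0 0 0;0 0 0 0;0 0 0 0;0 0 0 0;0 0 0 0", jaw=1, force=12)

```text
clock: 24.7
tool_pos: [0.6029, 0.1032, 0.0389]
eef_rot: [0.682, 0.731, 0.001, 0.001]
contact_force: [-0.6, -1.0, 6.0]
opening: 0.265
finger_force: 11.9
```

Emit:
send_rows(rows="0 0 -0.1 0;0 0 -0.22 0;0 0 -0.35 0;0 0 -0.47 0;0 0 -0.47 0;0 0 -0.47 0")

```text
clock: 25.2
tool_pos: [0.6033, 0.1032, 0.1809]
eef_rot: [0.682, 0.731, 0.002, 0.001]
contact_force: [0.1, 0.1, -1.8]
opening: 0.264
finger_force: 11.9
```

```bash
python3 -c "
from h import *
go(.5061,.2920,.18,np.radians(94))"
```

```text
[ 0.6505 -0.2793  0.0021] 0.0 now [0.6033 0.1032 0.1809] 94.01
```

Emit:
send_rows(rows="0.65 -0.279 0 0;0.65 -0.279 0 0;0.65 -0.279 0 0;0.65 -0.279 0 0;0.65 -0.279 0 0;0.65 -0.279 0 0;0.65 -0.279 0 0;0.65 -0.279 0 0;0.65 -0.279 0 0")

```text
clock: 25.95
tool_pos: [0.5058, 0.2887, 0.1774]
eef_rot: [0.683, 0.731, -0.002, 0.001]
contact_force: [1.2, 0.9, -0.5]
opening: 0.268
finger_force: 11.9
```

Emit:
send_rows(rows="0 0 0.1 0;0 0 0.13 0;0 0 0.13 0;0 0 0.13 0;0 0 0.13 0")

```text
clock: 26.37
tool_pos: [0.5056, 0.2912, 0.1403]
eef_rot: [0.682, 0.731, 0.0, 0.0]
contact_force: [0.4, -0.3, -0.1]
opening: 0.267
finger_force: 11.9
```

```bash
python3 -c "
from h import *
go(.5061,.2920,.09,np.radians(94))"
```

```text
[0.0025 0.0018 0.1677] -0.0001 now [0.5056 0.2912 0.1403] 93.96
```

Emit:
send_rows(rows="0.002 0.002 0.06 0;0.002 0.002 0.1 0;0.002 0.002 0.14 0;0.002 0.002 0.168 0;0.002 0.002 0.168 0;0.002 0.002 0.168 0;0.002 0.002 0.168 0")

```text
clock: 26.95
tool_pos: [0.5056, 0.2922, 0.0894]
eef_rot: [0.682, 0.732, 0.0, 0.0]
contact_force: [0.1, 0.5, 0.1]
opening: 0.267
finger_force: 12.0
```

Emit:
send_rows(rows="0 0 0 0;0 0 0 0;0 0 0 0;0 0 0 0", jaw=0.2)

```text
clock: 27.28
tool_pos: [0.5057, 0.2921, 0.0895]
eef_rot: [0.682, 0.731, 0.0, 0.0]
contact_force: [-0.5, 0.2, 0.4]
opening: 0.402
finger_force: 0.0
```

Emit:
send_rows(rows="0 0 -0.08 0;0 0 -0.2 0;0 0 -0.32 0;0 0 -0.32 0;0 0 -0.32 0")

```text
clock: 27.7
tool_pos: [0.5065, 0.293, 0.1874]
eef_rot: [0.682, 0.731, 0.002, 0.001]
contact_force: [-0.2, 0.1, -0.3]
opening: 0.402
finger_force: 0.0
```

```bash
python3 -c "
from h import *
p,d,c=grab('wrist'); P=cloud(d,c)
rects(P,.1,.14,(.4,.7,.2,.45),80)
go(.5955,.0602,.16,np.radians(94))"
```

```text
0.1 n 979 px [331.  94.] xy mm 557.6 381.2 size 23.0 23.0 ang 87.0 z 0.1197
0.1 n 842 px [328. 151.] xy mm 561.3 338.4 size 22.8 23.5 ang 50.2 z 0.1197
0.1 n 801 px [322. 199.] xy mm 562.7 297.4 size 23.0 23.4 ang 49.8 z 0.1196
0.1 n 753 px [254. 201.] xy mm 505.4 292.1 size 23.0 23.1 ang 21.0 z 0.1197
[-0.7911  0.2442  0.0859] 0.0 now [0.5058 0.2918 0.1857] 94.01
```

Emit:
send_rows(rows="-0.791 0.244 0.08 0;-0.791 0.244 0.08 0;-0.791 0.244 0.08 0;-0.791 0.244 0.08 0;-0.791 0.244 0.08 0;-0.791 0.244 0.15 0;-0.791 0.244 0.25 0;-0.791 0.244 0.285 0;-0.791 0.244 0.285 0;-0.791 0.244 0.285 0", jaw=0.05)

```text
clock: 28.58
tool_pos: [0.5939, 0.063, 0.0994]
eef_rot: [0.681, 0.733, -0.0, -0.001]
contact_force: [-0.5, -0.3, 0.4]
opening: 0.473
finger_force: 0.0
```

```bash
python3 -c "
from h import *
p,d,c=grab('wrist'); P=cloud(d,c)
rects(P,.06,.08,(.57,.7,.0,.2),80)
go(.5955,.0602,.037,np.radians(94))"
```

```text
0.06 n 1137 px [368. 181.] xy mm 667.0 96.3 size 23.8 22.7 ang 5.6 z 0.0697
0.06 n 955 px [258. 222.] xy mm 595.5 60.9 size 23.2 23.1 ang 57.2 z 0.0697
0.06 n 862 px [341. 239.] xy mm 657.0 51.9 size 20.9 23.3 ang 42.0 z 0.0697
[-0.0117  0.0015  0.2118] 0.0007 now [0.5948 0.0635 0.1005] 94.25
```

Emit:
send_rows(rows="-0.009 0.001 0.1 0;-0.009 0.001 0.18 0;-0.009 0.001 0.207 0;-0.009 0.001 0.207 0;-0.009 0.001 0.207 0")

```text
clock: 29.05
tool_pos: [0.5962, 0.0595, 0.0391]
eef_rot: [0.681, 0.732, 0.001, 0.0]
contact_force: [-0.1, 0.4, 0.4]
opening: 0.476
finger_force: 0.0
```

Emit:
send_rows(rows="0 0 0 0;0 0 0 0;0 0 0 0;0 0 0 0;0 0 0 0;0 0 0 0", jaw=1, force=12)

```text
clock: 29.55
tool_pos: [0.5965, 0.0582, 0.0389]
eef_rot: [0.682, 0.732, 0.001, 0.001]
contact_force: [-0.9, -0.4, 6.4]
opening: 0.263
finger_force: 12.0
```

Emit:
send_rows(rows="0 0 -0.1 0;0 0 -0.22 0;0 0 -0.35 0;0 0 -0.47 0;0 0 -0.47 0;0 0 -0.47 0")

```text
clock: 30.05
tool_pos: [0.5969, 0.0581, 0.1809]
eef_rot: [0.682, 0.731, 0.002, 0.001]
contact_force: [-0.4, 0.2, -0.7]
opening: 0.265
finger_force: 12.0
```

```bash
python3 -c "
from h import *
go(.5027,.3338,.18,np.radians(94))"
```

```text
[ 0.9387 -0.2492  0.0021] 0.0 now [0.5969 0.0581 0.1809] 94.0
```

Emit:
send_rows(rows="0.932 -0.249 0 0;0.932 -0.249 0 0;0.932 -0.249 0 0;0.932 -0.249 0 0;0.932 -0.249 0 0;0.932 -0.249 0 0;0.932 -0.249 0 0;0.932 -0.249 0 0;0.932 -0.249 0 0;0.932 -0.249 0 0")

```text
clock: 30.88
tool_pos: [0.5013, 0.3299, 0.177]
eef_rot: [0.682, 0.732, -0.002, 0.001]
contact_force: [-0.0, -0.8, -0.6]
opening: 0.271
finger_force: 12.0
```

Emit:
send_rows(rows="0 0 0.1 0;0 0 0.13 0;0 0 0.13 0;0 0 0.13 0;0 0 0.13 0")

```text
clock: 31.3
tool_pos: [0.5022, 0.3311, 0.1403]
eef_rot: [0.682, 0.731, 0.0, 0.0]
contact_force: [0.4, 0.5, -0.6]
opening: 0.266
finger_force: 12.0
```

```bash
python3 -c "
from h import *
p,d,c=grab('wrist'); P=cloud(d,c)
rects(P,.16,.18,(.4,.7,.2,.45),60)
go(.5027,.3318,.09,np.radians(94))"
```

```text
0.16 n 3557 px [256. 259.] xy mm 501.9 334.0 size 55.4 23.2 ang 3.4 z 0.1709
[0.0009 0.0014 0.1687] -0.0001 now [0.5022 0.3314 0.1406] 93.97
```

Held vial centre measures (501.9, 334.0), which matches the well.

Emit:
send_rows(rows="0.001 0.001 0.06 0;0.001 0.001 0.1 0;0.001 0.001 0.14 0;0.001 0.001 0.168 0;0.001 0.001 0.168 0;0.001 0.001 0.168 0;0.001 0.001 0.168 0")

```text
clock: 31.93
tool_pos: [0.5019, 0.3319, 0.0894]
eef_rot: [0.682, 0.732, 0.0, 0.0]
contact_force: [0.4, 0.1, 0.6]
opening: 0.268
finger_force: 12.0
```

Emit:
send_rows(rows="0 0 0 0;0 0 0 0;0 0 0 0;0 0 0 0", jaw=0.2)

```text
clock: 32.27
tool_pos: [0.502, 0.3318, 0.0895]
eef_rot: [0.682, 0.731, 0.0, 0.0]
contact_force: [0.1, -0.7, -0.3]
opening: 0.4
finger_force: 0.0
```

Emit:
send_rows(rows="0 0 -0.08 0;0 0 -0.2 0;0 0 -0.32 0;0 0 -0.32 0;0 0 -0.32 0")

```text
clock: 32.68
tool_pos: [0.5028, 0.3329, 0.1876]
eef_rot: [0.682, 0.731, 0.002, 0.0]
contact_force: [0.2, -0.2, -0.4]
opening: 0.402
finger_force: 0.0
```

```bash
python3 -c "
from h import *
p,d,c=grab('wrist'); P=cloud(d,c)
rects(P,.1,.14,(.4,.7,.2,.45),80)
go(.656,.0508,.16,np.radians(94))"
```

```text
0.1 n 856 px [328. 147.] xy mm 557.6 381.5 size 23.0 23.3 ang 58.4 z 0.1196
0.1 n 760 px [254. 198.] xy mm 501.5 334.3 size 23.2 23.1 ang 86.1 z 0.1197
0.1 n 793 px [325. 198.] xy mm 561.1 338.6 size 23.3 23.1 ang 74.5 z 0.1196
0.1 n 411 px [325. 238.] xy mm 567.1 301.1 size 12.4 23.6 ang 40.7 z 0.1193
0.1 n 741 px [255. 243.] xy mm 505.5 292.1 size 23.2 23.4 ang 47.2 z 0.1195
[-0.97    0.4459  0.0866] 0.0 now [0.5021 0.3317 0.1859] 94.02
```

Emit:
send_rows(rows="-0.97 0.446 0.08 0;-0.97 0.446 0.08 0;-0.97 0.446 0.08 0;-0.97 0.446 0.08 0;-0.97 0.446 0.08 0;-0.97 0.446 0.08 0;-0.97 0.446 0.15 0;-0.97 0.446 0.25 0;-0.97 0.446 0.285 0;-0.97 0.446 0.285 0", jaw=0.05)

```text
clock: 33.57
tool_pos: [0.6527, 0.0449, 0.093]
eef_rot: [0.684, 0.73, -0.006, -0.002]
contact_force: [-1.1, 0.6, -0.2]
opening: 0.475
finger_force: 0.0
```

Emit:
send_rows(rows="0 0 0 0;0 0 0 0;0 0 0 0")

```text
clock: 33.82
tool_pos: [0.6559, 0.0537, 0.1014]
eef_rot: [0.681, 0.733, 0.001, 0.0]
contact_force: [0.3, 0.1, -0.2]
opening: 0.475
finger_force: 0.0
```

```bash
python3 -c "
from h import *
p,d,c=grab('wrist'); P=cloud(d,c)
rects(P,.06,.08,(.57,.7,.0,.2),80)
go(.656,.0508,.037,np.radians(94))"
```

```text
0.06 n 1057 px [277. 161.] xy mm 667.2 95.9 size 23.0 23.3 ang 4.0 z 0.0698
0.06 n 940 px [256. 222.] xy mm 656.2 50.9 size 23.0 23.3 ang 2.5 z 0.0697
[-0.0088 -0.0013  0.2152] 0.0005 now [0.6561 0.0534 0.1016] 94.19
```

Emit:
send_rows(rows="-0.006 0 0.1 0;-0.006 0 0.18 0;-0.006 0 0.21 0;-0.006 0 0.21 0;-0.006 0 0.21 0")

```text
clock: 34.28
tool_pos: [0.6562, 0.0501, 0.0378]
eef_rot: [0.681, 0.732, 0.001, 0.0]
contact_force: [0.4, -0.4, 0.7]
opening: 0.474
finger_force: 0.0
```

Emit:
send_rows(rows="0 0 0 0;0 0 0 0;0 0 0 0;0 0 0 0;0 0 0 0;0 0 0 0", jaw=1, force=12)

```text
clock: 34.78
tool_pos: [0.6568, 0.0495, 0.0382]
eef_rot: [0.682, 0.731, 0.001, 0.001]
contact_force: [0.1, -0.5, 6.6]
opening: 0.266
finger_force: 12.0
```

Emit:
send_rows(rows="0 0 -0.1 0;0 0 -0.22 0;0 0 -0.35 0;0 0 -0.47 0;0 0 -0.47 0;0 0 -0.47 0")

```text
clock: 35.28
tool_pos: [0.6571, 0.0495, 0.1803]
eef_rot: [0.682, 0.731, 0.002, 0.001]
contact_force: [-0.3, 0.7, -1.0]
opening: 0.267
finger_force: 12.0
```

```bash
python3 -c "
from h import *
go(.4993,.3755,.18,np.radians(94))"
```

```text
[ 1.1207e+00 -4.4880e-01 -7.0000e-04] 0.0 now [0.6571 0.0495 0.1803] 94.01
```

Emit:
send_rows(rows="0.6 -0.24 0 0;0.6 -0.24 0 0;0.6 -0.24 0 0;0.6 -0.24 0 0;0.6 -0.24 0 0;0.6 -0.24 0 0")

```text
clock: 35.78
tool_pos: [0.566, 0.2317, 0.1772]
eef_rot: [0.677, 0.736, 0.0, -0.003]
contact_force: [0.2, 0.2, 0.5]
opening: 0.267
finger_force: 12.0
```

Emit:
send_rows(rows="0.516 -0.209 0 0;0.516 -0.209 0 0;0.516 -0.209 0 0;0.516 -0.209 0 0;0.516 -0.209 0 0;0.516 -0.209 0 0;0.516 -0.209 0.08 0;0.516 -0.209 0.13 0;0.516 -0.209 0.13 0;0.516 -0.209 0.13 0")

```text
clock: 36.62
tool_pos: [0.4986, 0.3709, 0.1372]
eef_rot: [0.683, 0.731, -0.002, 0.001]
contact_force: [0.4, -0.1, -0.4]
opening: 0.269
finger_force: 12.0
```

```bash
python3 -c "
from h import *
p,d,c=grab('wrist'); P=cloud(d,c)
rects(P,.16,.18,(.4,.7,.2,.45),60)
go(.4993,.3742,.0895,np.radians(94))"
```

```text
0.16 n 3373 px [256. 262.] xy mm 498.5 373.4 size 54.9 22.0 ang 5.5 z 0.1688
[0.0071 0.0023 0.1629] -0.0002 now [0.4988 0.3721 0.1384] 93.92
```

Emit:
send_rows(rows="0.004 0.002 0.05 0;0.004 0.002 0.05 0;0.004 0.002 0.1 0;0.004 0.002 0.14 0;0.004 0.002 0.165 0;0.004 0.002 0.165 0;0.004 0.002 0.165 0;0.004 0.002 0.165 0")

```text
clock: 37.33
tool_pos: [0.4985, 0.375, 0.0894]
eef_rot: [0.682, 0.732, 0.0, -0.0]
contact_force: [-0.9, 0.1, -0.2]
opening: 0.267
finger_force: 12.0
```

Emit:
send_rows(rows="0 0 0 0;0 0 0 0;0 0 0 0;0 0 0 0", jaw=0.2)

```text
clock: 37.67
tool_pos: [0.4986, 0.3749, 0.0896]
eef_rot: [0.682, 0.732, 0.0, 0.0]
contact_force: [-0.2, 0.9, 0.6]
opening: 0.397
finger_force: 0.0
```

Emit:
send_rows(rows="0 0 -0.08 0;0 0 -0.2 0;0 0 -0.32 0;0 0 -0.44 0;0 0 -0.56 0;0 0 -0.65 0;0 0 -0.65 0;0 0 -0.65 0")

```text
clock: 38.33
tool_pos: [0.4989, 0.3755, 0.286]
eef_rot: [0.682, 0.731, 0.002, 0.0]
contact_force: [-0.4, 0.1, -1.8]
opening: 0.4
finger_force: 0.0
```

```bash
python3 - <<'E'
from h import *
p,d,c=grab('wrist'); P=cloud(d,c)
rects(P,.1,.14,(.4,.7,.2,.45),60)
p,d,c=grab('top'); P=cloud(d,c); cv2.imwrite('pics/top1.png',cv2.resize(p[:,:,::-1],(800,600),interpolation=cv2.INTER_CUBIC))
rects(P,.04,.07,(.3,.68,-.42,.22),30)
p,d,c=grab('scene'); P=cloud(d,c); cv2.imwrite('pics/scene1.png',cv2.resize(p[:,:,::-1],(800,600),interpolation=cv2.INTER_CUBIC))
go(.4331,.378,.13,np.radians(94))
E
```

```text
0.1 n 361 px [255. 172.] xy mm 498.2 376.3 size 22.6 23.3 ang 62.6 z 0.1198
0.1 n 384 px [305. 171.] xy mm 557.4 381.3 size 23.0 22.9 ang 27.2 z 0.1197
0.1 n 360 px [255. 205.] xy mm 501.5 334.7 size 22.3 23.1 ang 4.4 z 0.1196
0.1 n 375 px [304. 205.] xy mm 561.1 338.7 size 23.2 23.0 ang 72.7 z 0.1195
0.1 n 359 px [256. 236.] xy mm 505.3 292.3 size 22.7 23.8 ang 55.0 z 0.1196
0.04 n 326 px [381. 174.] xy mm 658.6 -322.9 size 118.7 39.9 ang 88.6 z 0.0536
0.04 n 346 px [341. 237.] xy mm 473.8 -194.9 size 50.3 50.2 ang 84.4 z 0.0589
0.04 n 358 px [371. 241.] xy mm 465.3 -279.4 size 50.4 50.4 ang 84.1 z 0.0586
0.04 n 367 px [402. 244.] xy mm 457.1 -365.3 size 51.3 51.2 ang 84.2 z 0.0584
[ 0.0304 -0.214   0.5092] 0.0001 now [0.4981 0.3738 0.2826] 94.03
```

View pics/scene1.png

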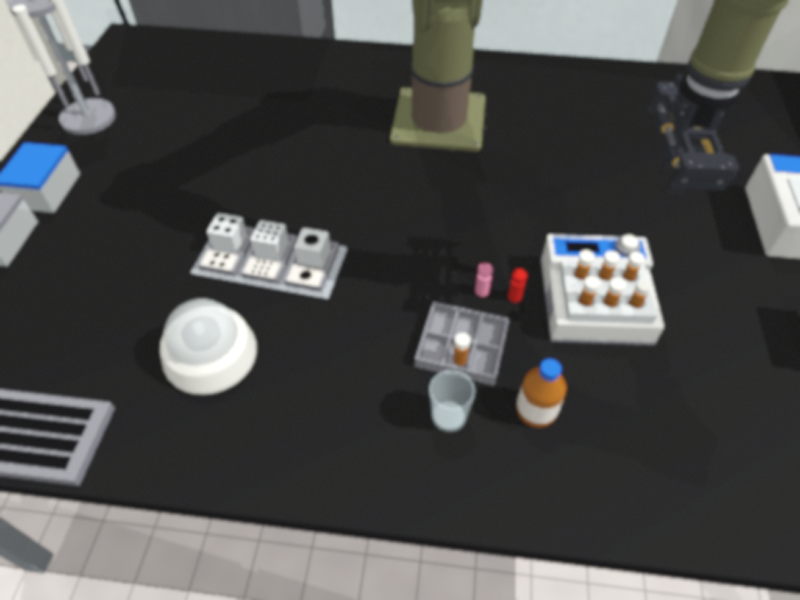

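All six wells are filled (caps at x 583–637 px, y 257–297 px), the blocks match their labels, and one spare is left in the tray at (461,348). Now the button.

Emit:
send_rows(rows="0.03 -0.214 0.2 0;0.03 -0.214 0.35 0;0.03 -0.214 0.51 0;0.03 -0.214 0.51 0;0.03 -0.214 0.51 0;0.03 -0.214 0.51 0;0.03 -0.214 0.51 0;0.03 -0.214 0.51 0", jaw=1)

```text
clock: 39.15
tool_pos: [0.4353, 0.3807, 0.1333]
eef_rot: [0.682, 0.731, 0.002, -0.0]
contact_force: [0.2, -0.8, 0.7]
opening: 0.004
finger_force: 0.0
```

```bash
python3 -c "
from h import *
p,d,c=grab('wrist'); P=cloud(d,c); rects(P,.0905,.1,(.4,.46,.3,.45),40)
go(.4331,.378,.093,np.radians(94)); print(sensors.get_state()['opening'])"
```

```text
0.0905 n 815 px [253. 215.] xy mm 433.0 381.4 size 25.8 20.4 ang 3.5 z 0.0927
[-0.0086 -0.0087  0.1347] -0.0001 now [0.4354 0.3806 0.1334] 93.96
0.002685205755113095
```

Emit:
send_rows(rows="-0.006 -0.007 0.08 0;-0.006 -0.007 0.12 0;-0.006 -0.007 0.135 0;-0.006 -0.007 0.145 0;-0.006 -0.007 0.155 0;-0.006 -0.007 0.155 0;-0.006 -0.007 0.155 0;-0.006 -0.007 0.155 0")

```text
clock: 39.87
tool_pos: [0.4323, 0.3767, 0.0864]
eef_rot: [0.682, 0.731, 0.0, 0.001]
contact_force: [-1.6, -4.9, 10.5]
opening: 0.007
finger_force: 5.1
```

Emit:
send_rows(rows="0 0 0.008 0;0 0 0.008 0;0 0 0.008 0;0 0 0.008 0")

```text
clock: 40.2
tool_pos: [0.4324, 0.3768, 0.0861]
eef_rot: [0.682, 0.731, 0.001, 0.002]
contact_force: [-4.4, -7.5, 27.4]
opening: 0.005
finger_force: 13.7
```

The force rose from 10 to 27 N with almost no travel, so the button has bottomed out. Retracting and checking.

Emit:
send_rows(rows="0 0 -0.1 0;0 0 -0.25 0;0 0 -0.4 0;0 0 -0.5 0;0 0 -0.6 0;0 0 -0.6 0;0 0 -0.6 0")

```text
clock: 40.78
tool_pos: [0.4325, 0.3787, 0.2649]
eef_rot: [0.682, 0.731, 0.003, -0.0]
contact_force: [-0.8, 0.4, -0.7]
opening: 0.003
finger_force: 0.0
```

```bash
python3 - <<'E'
from h import *
from plant import finish_job
p,d,c=grab('wrist'); P=cloud(d,c)
rects(P,.1,.14,(.4,.7,.2,.45),60); rects(P,.0905,.1,(.4,.46,.3,.45),40)
p,d,c=grab('top'); P=cloud(d,c); rects(P,.04,.072,(.3,.68,-.42,.22),30); rects(P,.1,.125,(.4,.7,.26,.45),30)
print(sensors.get_state()['contact_force'])
E
```

```text
0.1 n 490 px [367. 182.] xy mm 557.3 381.3 size 23.1 23.3 ang 54.7 z 0.1195
0.1 n 441 px [313. 183.] xy mm 498.0 376.2 size 22.7 23.4 ang 64.4 z 0.1196
0.1 n 425 px [311. 218.] xy mm 500.8 334.8 size 23.0 22.6 ang 2.3 z 0.1195
0.1 n 454 px [362. 217.] xy mm 560.9 338.8 size 22.9 23.3 ang 52.4 z 0.1193
0.1 n 342 px [358. 247.] xy mm 562.8 298.9 size 20.5 23.3 ang 77.5 z 0.1191
0.1 n 217 px [309. 245.] xy mm 502.9 297.9 size 23.3 11.2 ang 22.5 z 0.1153
0.0905 n 393 px [255. 173.] xy mm 432.9 377.8 size 25.0 26.0 ang 4.4 z 0.0927
0.04 n 60 px [239. 170.] xy mm 665.2 95.2 size 16.4 22.3 ang 50.7 z 0.0678
0.04 n 336 px [381. 174.] xy mm 659.1 -325.5 size 123.6 41.3 ang 89.9 z 0.054
0.04 n 68 px [205. 221.] xy mm 514.4 187.0 size 20.2 21.8 ang 87.8 z 0.0639
0.04 n 62 px [226. 223.] xy mm 508.3 127.8 size 23.8 21.6 ang 47.3 z 0.0641
0.04 n 345 px [341. 237.] xy mm 473.6 -195.3 size 50.8 50.4 ang 84.1 z 0.059
0.04 n 359 px [371. 241.] xy mm 465.0 -279.6 size 51.2 50.5 ang 83.0 z 0.0587
0.04 n 366 px [402. 244.] xy mm 456.7 -365.3 size 51.5 50.0 ang 83.6 z 0.0587
0.1 n 72 px [131. 201.] xy mm 559.1 381.8 size 23.8 21.2 ang 44.3 z 0.1175
0.1 n 68 px [147. 200.] xy mm 562.4 338.5 size 22.0 20.4 ang 10.6 z 0.1183
0.1 n 65 px [162. 200.] xy mm 563.0 297.6 size 20.9 20.5 ang 7.3 z 0.1182
0.1 n 74 px [163. 221.] xy mm 506.1 292.2 size 21.7 22.9 ang 39.6 z 0.1176
0.1 n 73 px [147. 222.] xy mm 501.6 334.6 size 23.2 21.8 ang 83.1 z 0.1187
[ 0.14472926 -0.37432135 -0.32051839]
```

```bash
python3 -c "
from plant import finish_job
print(finish_job())"
```

```text
the job is handed in; nothing more can be done
None
```

The job is done and handed in at about 41 s: the four empty wells are filled, all three blocks sit flat in their matching bays, one spare stands in the tray, and the start button was pressed fully down last; no verdict came back.

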